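Break a flux-seized clamp knob free and open the board holder

TASK

The circuit board is trapped in the board holder because the orange wing knob of its sliding jaw is seized with dried flux: rock the knob back and forth in small arcs, turning back as soon as it comes to a stop so that its thin stud is never wrung, until it breaks free. Then unscrew it (anticlockwise from above) by about a quarter turn, slide the jaw back from the board as far as it goes, and let go, leaving the board and everything else on the bench where it lies.

Things in the scene. Friction and masses are not known exactly. Their poses are not given: they have to be found in the camera images.
- holder: board holder, fixed: dark base plate 150 (x) by 280 (y) by 10 mm; origin at the centre of its underside, z up. Along its y: fixed jaw (face at -55 mm, top z=34), board, sliding jaw (face at +25.5 when closed), knob (axis at x=0, y=+67 when closed), end block (face at +128, top z=32). The sliding jaw runs on two rods towards the holder's +y, away from the board.
- knob_grip (a point): centre of the bar of the orange wing knob, on its vertical axis. The bar: 40 mm long along the point's y, 11 mm thick along x, from 9 mm below to 9 mm above; it is gripped across its thickness from above. Under it a black hub 10 mm across; the jaw's flat top lies 26.5 mm below this point. At the start the bar lies within a few degrees of the holder's y. Turns with the knob, rides on the jaw.
- stud (a joint): angle by which the stud's thread is unscrewed (rad, about 0 at the start, + anticlockwise from above). Seized, it turns only about 0.1 rad either way and stops. Each arc pressed to its stop for a moment (0.2 s), this way and that in turn, frees crust and widens the next, to about 0.4 rad; after some 6 to 8 arcs it breaks free and turns on, up to 2.4 rad. Friction 0.08 N m; stays where left.
- knob (a joint): elastic twist of the thin brass stud between knob and thread (rad, + with the knob pushed anticlockwise, 0 unloaded): 1 rad per 3.5 N m, so friction alone shows as 0.023 rad and a stop as a steep rise. The knob's own angle is stud + knob. A twist beyond 0.12 rad (about 0.4 N m) either way spoils the stud.
- jaw (a joint): how far the sliding jaw is drawn back from the board, along the holder's +y (m): 0 closed, 0.035 against the end block. It is locked until the stud is unscrewed by about 1.1 rad; then it slides against about 2.5 N, stays where it is left, and can be drawn by the knob. The jaw is 90 mm wide across, its top 32 mm above the holder's origin.
- board: green circuit board 100 (x) by 80 (y) by 2 mm with parts up to 10 mm above its underside, 60 g, lying loose on four pins in the holder, 24 mm above the holder's origin, its axes along the holder's; origin at the centre of its underside.
- terminal: green terminal block 26 by 12 by 16 mm lying on the holder's base plate, at its end beyond the fixed jaw
- heatsink: dark finned heat sink 30 by 22 by 16 mm lying on the holder's base plate, at its end beyond the fixed jaw
- spool: spool of solder 60 mm across and 45 mm tall, standing on the mat
- flux: amber flux bottle 38 mm across and 85 mm tall, standing on the mat
- cleaner: round pot of brass wool for cleaning tips, 72 mm across, 40 mm tall, standing on the mat
- screwdriver: yellow screwdriver 170 mm long, lying on the mat
- tweezers: steel tweezers 130 mm long, lying on the mat
Things that resemble listed ones, but are neither listed nor needed, are in the scene too. Leave any purple look-alike of the board alone.

How it is judged:
By the outcome, as a careful person would: the job done as asked, in the order asked, and still so for the second after the job is handed in, with the robot touching nothing.
It also fails if it takes over 62 s, if anything falls off the work surface, if the arm or the gripper's body presses on something with over 40 N, if the wrist force passes 120 N, or if a joint passes its speed limit or range.

ROBOT

A 6-joint arm with a two-finger parallel gripper is mounted at the origin on the work surface. World frame = base frame: x ahead of the robot, y to its left, z up, the work surface at z = 0. Lengths are in m, angles in rad, forces in N, time in s.
With the tool pointing down it reaches from about 0.35 to 0.775 m from the base axis. Payload 7.3 kg.
Tool frame: the origin (TCP) lies on the centre line of the jaws, within the pads' length; the fingertips stand 17 mm ahead of it and the grasp point (between the pads) lies 2 mm behind it (robot.tip_extent is the distance from the TCP to the fingertips, in m); z points along the fingers, y is the line along which they close (so a half turn about z gives the same grasp; the last joint's range is limited). The gripper opens to 92 mm and grips with 3 to 60 N. Pads are 19 mm wide; open, the fingers measure 130 mm over their backs; the gripper's body (75 mm by 190 mm) begins 47 mm behind the grasp point.
Start: joints at [-0.146, 0.342, 1.524, -0, 1.275, -0.146], TCP at [0.525, 0, 0.244] pointing down, gripper open.
Joint ranges: [-2.53, 2.53], [-0.77, 2.02], [0.04, 2.7], [-1, 4.14], [0.28, 2.66], [-3.11, 3.11]. Speed limits (rad/s): [2.57, 2.57, 3.14, 3.14, 3.14, 3.14].

INTERFACE

Orientations are given as [roll, pitch, yaw] about the fixed x, y, z axes, in that order (R = Rz(yaw) Ry(pitch) Rx(roll)).
In Python, from cell import robot gives the robot as it stands.
- The arm moves only by the tool step_arm, never from a script. Its argument "motion" is a list of rows, each a list of 2 entries, a list of its own where there are three numbers: the shift along the tool's x, y, z in units of 60 mm (1.0 is 60 mm), then the turn about the tool's z in rad. In form: [[[x, y, z], spin], ...]. A call has 1 to 10 rows; each row is the pose to reach, as a shift and turn from the pose commanded when the call began, along the tool's axes at that moment; what a row does not reach only later rows make up. A row lasts 1/8 s, in which the tool goes at most 62.5 mm and 10.7 degrees, less where a joint would pass 70% of its speed; a pose out of reach is approached as far as the arm can. A call with a gripper value outside its range is refused whole. "hand" is the closure in counts, from 0 (fully open) to 255 (shut), set as the call begins (left out, the last holds). The fingers move at their own pace and stop on an object; "squeeze" is the grip in N (left out, the last holds). Time passes only in rows, so rows that repeat a pose let the fingers close. It gives the time, the measured TCP pose, the force, the opening and the grip force at its end, in the units of the state.
- robot.observe(): the state, without advancing time (a new reading comes with each control period).
- robot.read_camera(name): name is "scene" or "side" or "wrist"; returns a dict with "pixels" (480x640x3 uint8, red, green, blue), "intrinsics" (3x3 intrinsics, pixels), "xyz" and "rotation" of the camera in the world; the wrist camera has in their place "T_tool_cam" (4x4, takes a point from camera to tool coordinates, whose origin is the TCP and whose axes are the flange's). Camera axes: x right, y up, looking along -z (the intrinsics and any distortion apply to the point x, -y, -z); pixel columns grow to the right and rows downward; lengths in m; the calibration is good to about 2 mm. A picture is of the moment at which its call begins: read the wrist's pose just before it. There is no depth.
- robot.hand_in(): hands the job in; it is judged then, once.
The state is a dict: "time": time; "qpos": joint angles; "qvel": joint speeds; "joint_efforts": joint torques, N m; "tool_pos": TCP position; "tool_rot": TCP orientation; "contact_force": force on the tool from outside, world axes, zero at the start; "torque": the same for the moment, N m; "opening": finger opening in m; "grip_force": force on a finger pad.
Only numpy, scipy, OpenCV 4.12 (cv2) and the standard library are available. Lean on these libraries where they do the work, as an engineer would, in place of code of your own. Each camera call takes 0.05 s, during which the arm holds its last target. There are 200 camera calls.

## Working session

There is one attempt and no reset: what is moved stays moved. The work goes in short steps, Python scripts to look and compute and a tool call to move; the robot and the scene stay as the last step left them, time stands still between calls to the robot, and variables do not carry over. Pictures are saved under pics/ and viewed, at most 10 in all, crops included, and the job is handed in when it is done.

Besides the shell and the picture viewer there is one more tool, called after ">>>" as name(argument=value, ...) on one line, values as JSON. step_arm: Moves the arm, as the interface text tells. Its arguments: {"type":"object","properties":{"motion":{"type":"array"},"hand":{"type":"number"},"squeeze":{"type":"number"}},"required":["motion"]}

```bash
mkdir -p pics; ls
python3 - <<'E'
from cell import robot
import cv2,numpy as np
s=robot.observe();print({k:np.round(v,4).tolist() for k,v in s.items()})
for n in("scene","wrist"):
    c=robot.read_camera(n);cv2.imwrite(f"pics/{n}0.png",c["pixels"][:,:,::-1])
    print({k:np.round(v,4).tolist() for k,v in c.items() if k!="pixels"})
E
```

```text
pics
{'time': 0.0, 'qpos': [-0.146, 0.3427, 1.525, -0.0, 1.2754, -0.146], 'qvel': [-0.0005, 0.0001, 0.0015, -0.0003, 0.0001, -0.0011], 'joint_efforts': [0.0008, -43.1246, -24.422, 0.0718, 0.0559, -0.0001], 'tool_pos': [0.5246, 0.0001, 0.2431], 'tool_rot': [-3.1401, -0.0002, 1.5708], 'contact_force': [0.5827, 0.0778, 0.2738], 'torque': [-0.0034, 0.0486, -0.0083], 'grip_force': 0.0, 'opening': 0.0917}
{'intrinsics': [[486.3449, 0.0, 314.6556], [0.0, 486.3449, 243.1042], [0.0, 0.0, 1.0]], 'xyz': [1.2522, -0.726, 1.0045], 'rotation': [0.8394, 0.0025, 0.7887]}
{'intrinsics': [[386.7355, 0.0, 316.9035], [0.0, 386.7355, 245.1542], [0.0, 0.0, 1.0]], 'T_tool_cam': [[0.0003, 0.9697, 0.2441, 0.0647], [1.0, -0.0002, -0.0002, -0.0005], [-0.0001, 0.2441, -0.9698, -0.1403], [0.0, 0.0, 0.0, 1.0]]}
```

View pics/scene0.png

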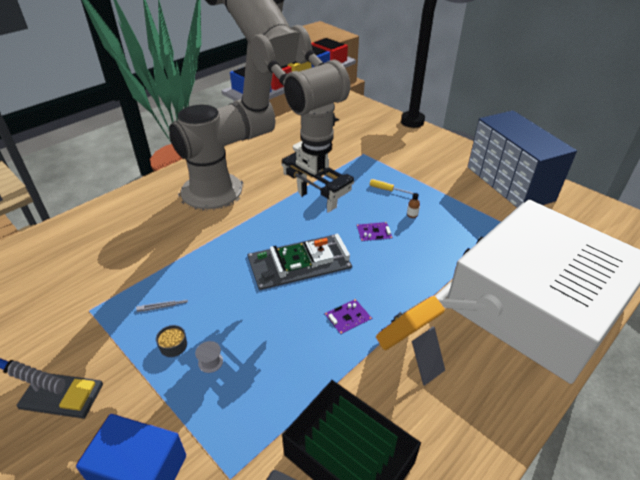

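View pics/wrist0.png

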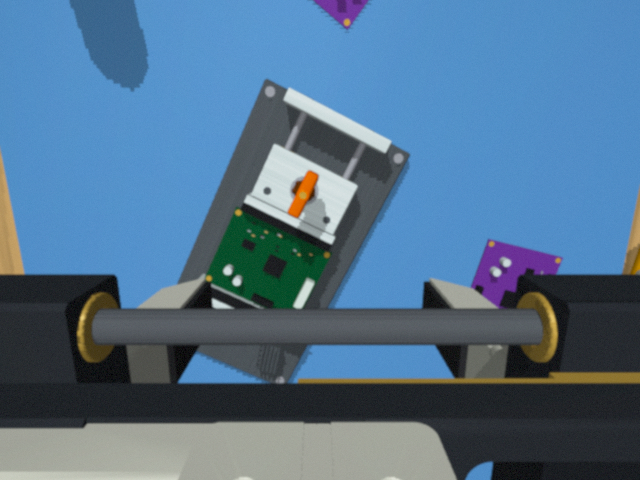

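The wrist view shows the orange bar centred near (303,193), with ends at (311,173) and (296,214). The holder's far plate corners are near (268,80) and (408,156), and the end block is up-right.

```bash
cat > h.py <<'E'
from cell import robot
import cv2,numpy as np
from scipy.spatial.transform import Rotation as R
def look(name):
    s=robot.observe(); c=robot.read_camera("wrist")
    if name: cv2.imwrite(f"pics/{name}.png",c["pixels"][:,:,::-1])
    T=np.eye(4);T[:3,:3]=R.from_euler("xyz",s["tool_rot"]).as_matrix();T[:3,3]=s["tool_pos"]
    return s,c,T@c["T_tool_cam"],T
def ray(c,M,uv,z):
    K=np.array(c["intrinsics"]);d=np.linalg.inv(K)@[uv[0],uv[1],1]
    d=M[:3,:3]@[d[0],-d[1],-d[2]];p=M[:3,3]
    return p+d*(z-p[2])/d[2]
def orange(c,box=None):
    h=cv2.cvtColor(c["pixels"],cv2.COLOR_RGB2HSV)
    m=cv2.inRange(h,(4,170,90),(17,255,255))
    n,l,st,ce=cv2.connectedComponentsWithStats(m)
    return l,st,ce
E
python3 - <<'E'
from h import *
s,c,M,T=look(None)
l,st,ce=orange(c)
for i in range(1,len(st)):
    if st[i,4]>100: print(st[i],ce[i])
i=[i for i in range(1,len(st)) if abs(ce[i]-[303,193]).max()<15][0]
ys,xs=np.nonzero(l==i); r=cv2.minAreaRect(np.c_[xs,ys].astype(np.float32));b=cv2.boxPoints(r);print(r)
P=np.array([ray(c,M,u,.0655) for u in b]);print(P.round(4)); 
e=[np.linalg.norm(P[k]-P[(k+1)%4]) for k in range(4)];k=int(np.argmax(e));d=P[(k+1)%4]-P[k]
print("sizes",np.round(e,4),"centre",P.mean(0),"bar angle",np.degrees(np.arctan2(d[1],d[0])))
a,bb=ray(c,M,(268,80),.01),ray(c,M,(408,156),.01);print(a,bb,np.linalg.norm(a-bb),np.degrees(np.arctan2(*(bb-a)[1::-1])))
for u in((285,90),(390,150)):print(ray(c,M,u,.032))
print("tool",T.round(3)[:3])
E
```

```text
[288 171  29  46 579] [302.5164076  193.06735751]
((301.3711853027344, 193.1649627685547), (17.870092391967773, 47.31513214111328), 23.962491989135742)
[[0.4963 0.0139 0.0655]
 [0.5126 0.0491 0.0655]
 [0.5258 0.0433 0.0655]
 [0.5098 0.0078 0.0655]]
sizes [0.0388 0.0144 0.039  0.0148] centre [0.5111398  0.02852667 0.0655    ] bar angle -114.1749953868117
[0.4798989 0.123976  0.01     ] [0.60959683 0.0574047  0.01      ] 0.14578508466209686 -27.170506547813545
[0.49674942 0.11256346 0.032     ]
[0.58840372 0.06299356 0.032     ]
tool [[ 0.     1.    -0.001  0.525]
 [ 1.    -0.     0.     0.   ]
 [ 0.    -0.001 -1.     0.243]]
```

>>> step_arm(motion=[[[0.15,-0.07,0.5],0.12],[[0.3,-0.15,1.0],0.26],[[0.46,-0.22,1.5],0.38],[[0.46,-0.22,1.7],0.44],[[0.46,-0.22,1.7],0.44]], hand=110, squeeze=15)

```text
time: 0.78
tool_pos: [0.5111, 0.0278, 0.1407]
tool_rot: [-3.139, 0.001, 1.132]
contact_force: [0.3, 0.0, 0.7]
opening: 0.0527
grip_force: 0.0
```

Run:
```python
from h import *
s,c,M,T=look("w1")
print({k:np.round(v,4).tolist() for k,v in s.items()})
l,st,ce=orange(c)
i=1+np.argmax(st[1:,4]);print(st[i],ce[i])
ys,xs=np.nonzero(l==i); r=cv2.minAreaRect(np.c_[xs,ys].astype(np.float32));b=cv2.boxPoints(r);print(r)
P=np.array([ray(c,M,u,.0675) for u in b]);e=[np.linalg.norm(P[k]-P[(k+1)%4]) for k in range(4)];k=int(np.argmax(e));d=P[(k+1)%4]-P[k]
print("sizes",np.round(e,4),"centre",P.mean(0),"bar angle",np.degrees(np.arctan2(d[1],d[0])))
print("in tool",(np.linalg.inv(T)@np.r_[P.mean(0),1])[:3], (T[:3,:3].T@d))
```

```text
{'time': 0.775, 'qpos': [-0.0955, 0.4286, 1.7038, -0.0, 1.0117, 0.3437], 'qvel': [-0.0036, -0.0217, -0.0326, 0.0007, 0.014, -0.0279], 'joint_efforts': [0.122, -42.9881, -20.0941, 0.0839, -0.1338, 0.3584], 'tool_pos': [0.5111, 0.0278, 0.1407], 'tool_rot': [-3.1392, 0.0009, 1.1316], 'contact_force': [0.3202, 0.0354, 0.7156], 'torque': [-0.0932, 0.0708, 0.0347], 'grip_force': 0.0, 'opening': 0.0527}
[ 305  225   26   69 1172] [318.58532423 257.12542662]
((316.65521240234375, 258.637939453125), (24.166234970092773, 67.93120574951172), 4.763641834259033)
sizes [0.0406 0.0136 0.0406 0.0142] centre [0.51162038 0.03010803 0.0675    ] bar angle -119.30026134299905
in tool [ 0.00241263 -0.00035806  0.07321427] [-4.05367297e-02 -2.93014609e-03  4.33692936e-05]
```

View pics/w1.png

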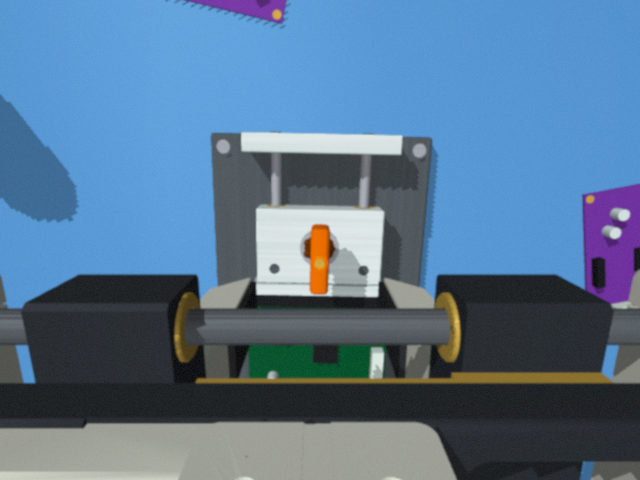

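The bar is upright in the image at column 319, rows 225–293, so the tool is aligned with it. I'll check the axis against the mark at (319,264) and the hub recess at (319,247).

Run:
```python
from h import *
s,c,M,T=look(None)
for u,z in(((319,264),.0675),((319,247),.033),((319,225),.0675),((319,293),.0675),((257,206),.032),((384,206),.032),((257,283),.032),((384,283),.032)):
    print(u,(np.linalg.inv(T)@np.r_[ray(c,M,u,z),1])[:3].round(4))
```

```text
(319, 264) [-0.0006  0.001   0.0741]
(319, 247) [0.0007 0.0012 0.1086]
(319, 225) [0.0224 0.001  0.0741]
(319, 293) [-0.0185  0.0011  0.0741]
(257, 206) [ 0.0279 -0.0391  0.1096]
(384, 206) [0.0279 0.0434 0.1096]
(257, 283) [-0.025  -0.0411  0.1096]
(384, 283) [-0.025   0.0457  0.1096]
```

>>> step_arm(motion=[[[0,0.02,0.45],0],[[0,0.02,0.9],0],[[0,0.02,1.2],0],[[0,0.02,1.37],0],[[0,0.02,1.37],0]])

```text
time: 1.5
tool_pos: [0.513, 0.027, 0.0596]
tool_rot: [-3.142, 0.0, 1.131]
contact_force: [-1.1, 0.5, 1.2]
opening: 0.052
grip_force: 0.0
```

>>> step_arm(motion=[[[0,0,0],0],[[0,0,0],0],[[0,0,0],0],[[0,0,0],0]], hand=255, squeeze=12)

```text
time: 2.0
tool_pos: [0.513, 0.0271, 0.0598]
tool_rot: [3.141, -0.0, 1.131]
contact_force: [0.3, -0.4, -0.4]
opening: 0.0171
grip_force: 0.0
```

Run:
```python
from h import *
s=robot.observe()
print({k:np.round(v,4).tolist() for k,v in s.items()})
```

```text
{'time': 2.0, 'qpos': [-0.0964, 0.5477, 1.7791, -0.0, 0.8144, 0.3435], 'qvel': [-0.0009, 0.0046, 0.0013, 0.0011, -0.0006, 0.0013], 'joint_efforts': [0.0007, -46.1492, -17.138, 0.0648, 0.0056, -0.0004], 'tool_pos': [0.513, 0.0271, 0.0598], 'tool_rot': [3.1412, -0.0001, 1.1309], 'contact_force': [0.3255, -0.3921, -0.4438], 'torque': [0.001, -0.0097, 0.0277], 'grip_force': 0.0, 'opening': 0.0171}
```

>>> step_arm(motion=[[[0,0,0],0],[[0,0,0],0],[[0,0,0],0]])

```text
time: 2.38
tool_pos: [0.5124, 0.0273, 0.0596]
tool_rot: [-3.141, 0.0, 1.131]
contact_force: [-4.1, 1.9, 4.7]
opening: 0.0111
grip_force: 12.0
```

```bash
cat > o.py <<'E'
from h import *
s=robot.observe()
print({k:np.round(s[k],3).tolist() for k in("time","tool_pos","tool_rot","contact_force","torque","grip_force","opening")},"q6 effort",round(float(s["joint_efforts"][5]),3),"q6",round(float(s["qpos"][5]),3))
E
python3 o.py
```

```text
{'time': 2.375, 'tool_pos': [0.512, 0.027, 0.06], 'tool_rot': [-3.141, 0.0, 1.131], 'contact_force': [-4.13, 1.95, 4.704], 'torque': [0.305, 0.746, -0.034], 'grip_force': 11.972, 'opening': 0.011} q6 effort -0.059 q6 0.344
```

>>> step_arm(motion=[[[0,-0.01,0],-0.04],[[0,-0.01,0],-0.08],[[0,-0.01,0],-0.08]])

```text
time: 2.75
tool_pos: [0.5124, 0.0273, 0.0596]
tool_rot: [3.141, 0.0, 1.21]
contact_force: [-2.4, 0.7, 3.6]
opening: 0.0106
grip_force: 12.0
```

```bash
python3 o.py
```

```text
{'time': 2.75, 'tool_pos': [0.512, 0.027, 0.06], 'tool_rot': [3.141, 0.0, 1.21], 'contact_force': [-2.381, 0.657, 3.644], 'torque': [0.05, 0.485, -0.03], 'grip_force': 11.972, 'opening': 0.011} q6 effort -0.276 q6 0.264
```

>>> step_arm(motion=[[[0,0,0],-0.03],[[0,0,0],-0.04],[[0,0,0],-0.04]])

```text
time: 3.12
tool_pos: [0.5124, 0.0273, 0.0596]
tool_rot: [3.141, 0.0, 1.251]
contact_force: [-3.3, -1.2, 5.0]
opening: 0.0106
grip_force: 12.0
```

```bash
python3 o.py
```

```text
{'time': 3.125, 'tool_pos': [0.512, 0.027, 0.06], 'tool_rot': [3.141, 0.0, 1.251], 'contact_force': [-3.258, -1.175, 5.046], 'torque': [0.037, 0.434, -0.108], 'grip_force': 11.979, 'opening': 0.011} q6 effort -0.182 q6 0.224
```

>>> step_arm(motion=[[[0,0,0],-0.03],[[0,0,0],-0.03]])

```text
time: 3.38
tool_pos: [0.5124, 0.0272, 0.0596]
tool_rot: [3.141, 0.0, 1.281]
contact_force: [-2.9, -1.1, 5.3]
opening: 0.0112
grip_force: 12.0
```

```bash
python3 o.py
```

```text
{'time': 3.375, 'tool_pos': [0.512, 0.027, 0.06], 'tool_rot': [3.141, 0.0, 1.281], 'contact_force': [-2.91, -1.059, 5.348], 'torque': [-0.122, 0.536, -0.158], 'grip_force': 12.021, 'opening': 0.011} q6 effort -0.342 q6 0.193
```

>>> step_arm(motion=[[[0,0,0],-0.03],[[0,0,0],-0.03],[[0,0,0],-0.03]], squeeze=16)

```text
time: 3.75
tool_pos: [0.5124, 0.0272, 0.0596]
tool_rot: [3.141, 0.0, 1.311]
contact_force: [-2.3, -1.7, 4.5]
opening: 0.0109
grip_force: 16.1
```

```bash
python3 o.py
```

```text
{'time': 3.75, 'tool_pos': [0.512, 0.027, 0.06], 'tool_rot': [3.141, 0.0, 1.311], 'contact_force': [-2.348, -1.721, 4.536], 'torque': [-0.176, 0.491, -0.23], 'grip_force': 16.058, 'opening': 0.011} q6 effort -0.24 q6 0.164
```

>>> step_arm(motion=[[[0,0,0],0.1],[[0,0,0],0.2],[[0,0,0],0.28],[[0,0,0],0.33],[[0,0,0],0.33]])

```text
time: 4.38
tool_pos: [0.5123, 0.0274, 0.0596]
tool_rot: [3.142, 0.0, 0.981]
contact_force: [-3.2, 0.2, 4.3]
opening: 0.0106
grip_force: 16.0
```

```bash
python3 o.py
```

```text
{'time': 4.375, 'tool_pos': [0.512, 0.027, 0.06], 'tool_rot': [3.142, 0.0, 0.981], 'contact_force': [-3.247, 0.221, 4.261], 'torque': [-0.013, 0.582, 0.046], 'grip_force': 15.985, 'opening': 0.011} q6 effort 0.274 q6 0.494
```

>>> step_arm(motion=[[[0,0,0],0.02],[[0,0,0],0.02]])

```text
time: 4.62
tool_pos: [0.5123, 0.0275, 0.0596]
tool_rot: [-3.142, 0.0, 0.961]
contact_force: [-2.5, 0.2, 5.2]
opening: 0.0107
grip_force: 16.0
```

```bash
python3 o.py
```

```text
{'time': 4.625, 'tool_pos': [0.512, 0.027, 0.06], 'tool_rot': [-3.142, 0.0, 0.961], 'contact_force': [-2.461, 0.153, 5.197], 'torque': [0.015, 0.618, 0.165], 'grip_force': 16.004, 'opening': 0.011} q6 effort 0.208 q6 0.514
```

>>> step_arm(motion=[[[0,0,0],0.02],[[0,0,0],0.02],[[0,0,0],0.02]])

```text
time: 5.0
tool_pos: [0.5123, 0.0275, 0.0596]
tool_rot: [-3.142, 0.0, 0.942]
contact_force: [-3.2, -0.2, 5.6]
opening: 0.0107
grip_force: 16.0
```

```bash
python3 o.py
```

```text
{'time': 5.0, 'tool_pos': [0.512, 0.027, 0.06], 'tool_rot': [-3.142, 0.0, 0.942], 'contact_force': [-3.173, -0.198, 5.635], 'torque': [-0.151, 0.701, 0.15], 'grip_force': 16.019, 'opening': 0.011} q6 effort 0.158 q6 0.533
```

>>> step_arm(motion=[[[0,0,0],0.02],[[0,0,0],0.02],[[0,0,0],0.02]])

```text
time: 5.38
tool_pos: [0.5123, 0.0275, 0.0596]
tool_rot: [-3.141, 0.0, 0.922]
contact_force: [-2.7, 0.1, 4.6]
opening: 0.0109
grip_force: 16.0
```

```bash
python3 o.py
```

```text
{'time': 5.375, 'tool_pos': [0.512, 0.028, 0.06], 'tool_rot': [-3.141, 0.0, 0.922], 'contact_force': [-2.741, 0.07, 4.608], 'torque': [0.121, 0.526, 0.194], 'grip_force': 16.039, 'opening': 0.011} q6 effort 0.19 q6 0.553
```

>>> step_arm(motion=[[[0,0,0],0.01],[[0,0,0],0.01],[[0,0,0],-0.12],[[0,0,0],-0.24],[[0,0,0],-0.33],[[0,0,0],-0.39],[[0,0,0],-0.39]])

```text
time: 6.25
tool_pos: [0.5125, 0.0273, 0.0596]
tool_rot: [3.141, 0.0, 1.311]
contact_force: [-2.1, -0.6, 4.3]
opening: 0.0109
grip_force: 16.0
```

```bash
python3 o.py
```

```text
{'time': 6.25, 'tool_pos': [0.512, 0.027, 0.06], 'tool_rot': [3.141, 0.0, 1.311], 'contact_force': [-2.113, -0.643, 4.326], 'torque': [0.008, 0.483, -0.115], 'grip_force': 15.986, 'opening': 0.011} q6 effort -0.403 q6 0.163
```

>>> step_arm(motion=[[[0,0,0],-0.02],[[0,0,0],-0.02]])

```text
time: 6.5
tool_pos: [0.5125, 0.0273, 0.0596]
tool_rot: [3.141, 0.0, 1.33]
contact_force: [-2.6, -1.2, 4.9]
opening: 0.0109
grip_force: 16.0
```

```bash
python3 o.py
```

```text
{'time': 6.5, 'tool_pos': [0.512, 0.027, 0.06], 'tool_rot': [3.141, 0.0, 1.33], 'contact_force': [-2.623, -1.152, 4.901], 'torque': [-0.051, 0.461, -0.121], 'grip_force': 15.995, 'opening': 0.011} q6 effort -0.233 q6 0.144
```

>>> step_arm(motion=[[[0,0,0],-0.03],[[0,0,0],-0.03]])

```text
time: 6.75
tool_pos: [0.5125, 0.0273, 0.0596]
tool_rot: [3.141, 0.0, 1.36]
contact_force: [-1.8, -0.2, 4.9]
opening: 0.0112
grip_force: 16.0
```

```bash
python3 o.py
```

```text
{'time': 6.75, 'tool_pos': [0.512, 0.027, 0.06], 'tool_rot': [3.141, 0.0, 1.36], 'contact_force': [-1.776, -0.155, 4.921], 'torque': [-0.058, 0.404, -0.184], 'grip_force': 16.031, 'opening': 0.011} q6 effort -0.334 q6 0.114
```

>>> step_arm(motion=[[[0,0,0],-0.02],[[0,0,0],-0.02]])

```text
time: 7.0
tool_pos: [0.5125, 0.0273, 0.0596]
tool_rot: [3.141, -0.0, 1.38]
contact_force: [-2.6, -1.2, 5.1]
opening: 0.0109
grip_force: 16.1
```

```bash
python3 o.py
```

```text
{'time': 7.0, 'tool_pos': [0.512, 0.027, 0.06], 'tool_rot': [3.141, -0.0, 1.38], 'contact_force': [-2.558, -1.229, 5.061], 'torque': [-0.103, 0.434, -0.276], 'grip_force': 16.079, 'opening': 0.011} q6 effort -0.332 q6 0.094
```

>>> step_arm(motion=[[[0,0,0],0],[[0,0,0],0.13],[[0,0,0],0.26],[[0,0,0],0.39],[[0,0,0],0.49],[[0,0,0],0.49]])

```text
time: 7.75
tool_pos: [0.5122, 0.0275, 0.0596]
tool_rot: [-3.141, 0.0, 0.89]
contact_force: [-3.1, 1.2, 6.4]
opening: 0.0108
grip_force: 16.0
```

```bash
python3 o.py
```

```text
{'time': 7.75, 'tool_pos': [0.512, 0.028, 0.06], 'tool_rot': [-3.141, 0.0, 0.89], 'contact_force': [-3.121, 1.182, 6.444], 'torque': [0.176, 0.62, 0.101], 'grip_force': 15.999, 'opening': 0.011} q6 effort 0.497 q6 0.585
```

>>> step_arm(motion=[[[0,0,0],0.02],[[0,0,0],0.02]])

```text
time: 8.0
tool_pos: [0.5122, 0.0275, 0.0596]
tool_rot: [-3.141, 0.0, 0.871]
contact_force: [-3.1, 0.3, 6.0]
opening: 0.011
grip_force: 16.0
```

```bash
python3 o.py
```

```text
{'time': 8.0, 'tool_pos': [0.512, 0.028, 0.06], 'tool_rot': [-3.141, 0.0, 0.871], 'contact_force': [-3.086, 0.328, 6.032], 'torque': [0.105, 0.556, 0.068], 'grip_force': 16.013, 'opening': 0.011} q6 effort 0.207 q6 0.604
```

>>> step_arm(motion=[[[0,0,0],0.03],[[0,0,0],0.03]])

```text
time: 8.25
tool_pos: [0.5122, 0.0276, 0.0596]
tool_rot: [-3.141, 0.0, 0.841]
contact_force: [-3.7, 0.0, 5.9]
opening: 0.0112
grip_force: 16.0
```

```bash
python3 o.py
```

```text
{'time': 8.25, 'tool_pos': [0.512, 0.028, 0.06], 'tool_rot': [-3.141, 0.0, 0.841], 'contact_force': [-3.652, 0.009, 5.921], 'torque': [0.097, 0.543, 0.207], 'grip_force': 16.044, 'opening': 0.011} q6 effort 0.332 q6 0.634
```

>>> step_arm(motion=[[[0,0,0],0.02],[[0,0,0],0.02]])

```text
time: 8.5
tool_pos: [0.5122, 0.0276, 0.0596]
tool_rot: [-3.141, 0.0, 0.821]
contact_force: [-2.6, 0.9, 5.2]
opening: 0.0109
grip_force: 16.1
```

```bash
python3 o.py
```

```text
{'time': 8.5, 'tool_pos': [0.512, 0.028, 0.06], 'tool_rot': [-3.141, 0.0, 0.821], 'contact_force': [-2.553, 0.934, 5.164], 'torque': [0.137, 0.587, 0.261], 'grip_force': 16.068, 'opening': 0.011} q6 effort 0.329 q6 0.654
```

>>> step_arm(motion=[[[0,0,0],0],[[0,0,0],-0.14],[[0,0,0],-0.28],[[0,0,0],-0.42],[[0,0,0],-0.57],[[0,0,0],-0.57]])

```text
time: 9.25
tool_pos: [0.5125, 0.0273, 0.0596]
tool_rot: [3.141, -0.0, 1.389]
contact_force: [-2.4, -0.4, 4.7]
opening: 0.011
grip_force: 16.0
```

```bash
python3 o.py
```

```text
{'time': 9.25, 'tool_pos': [0.513, 0.027, 0.06], 'tool_rot': [3.141, -0.0, 1.389], 'contact_force': [-2.424, -0.359, 4.651], 'torque': [-0.037, 0.399, -0.256], 'grip_force': 16.041, 'opening': 0.011} q6 effort -1.092 q6 0.086
```

>>> step_arm(motion=[[[0,0,0],-0.02],[[0,0,0],-0.02]])

```text
time: 9.5
tool_pos: [0.5125, 0.0273, 0.0596]
tool_rot: [3.141, -0.0, 1.409]
contact_force: [-1.7, -0.4, 4.8]
opening: 0.011
grip_force: 16.1
```

```bash
python3 o.py
```

```text
{'time': 9.5, 'tool_pos': [0.513, 0.027, 0.06], 'tool_rot': [3.141, -0.0, 1.409], 'contact_force': [-1.739, -0.403, 4.806], 'torque': [0.004, 0.277, -0.223], 'grip_force': 16.13, 'opening': 0.011} q6 effort -0.357 q6 0.065
```

>>> step_arm(motion=[[[0,0,0],0],[[0,0,0],0],[[0,0,0],0.15],[[0,0,0],0.3],[[0,0,0],0.45],[[0,0,0],0.59],[[0,0,0],0.59]])

```text
time: 10.38
tool_pos: [0.5123, 0.0277, 0.0596]
tool_rot: [-3.141, 0.0, 0.82]
contact_force: [-1.0, 1.1, 5.7]
opening: 0.0109
grip_force: 16.0
```

```bash
python3 o.py
```

```text
{'time': 10.375, 'tool_pos': [0.512, 0.028, 0.06], 'tool_rot': [-3.141, 0.0, 0.82], 'contact_force': [-0.985, 1.065, 5.687], 'torque': [0.064, 0.396, 0.226], 'grip_force': 16.038, 'opening': 0.011} q6 effort 0.796 q6 0.655
```

>>> step_arm(motion=[[[0,0,0],0.02],[[0,0,0],0.02]])

```text
time: 10.62
tool_pos: [0.5122, 0.0277, 0.0596]
tool_rot: [-3.141, 0.0, 0.802]
contact_force: [-2.7, 2.1, 4.9]
opening: 0.0108
grip_force: 16.1
```

```bash
python3 o.py
```

```text
{'time': 10.625, 'tool_pos': [0.512, 0.028, 0.06], 'tool_rot': [-3.141, 0.0, 0.802], 'contact_force': [-2.75, 2.093, 4.945], 'torque': [0.041, 0.492, 0.248], 'grip_force': 16.062, 'opening': 0.011} q6 effort 0.322 q6 0.674
```

>>> step_arm(motion=[[[0,0,0],0.01],[[0,0,0],0.01],[[0,0,0],-0.15],[[0,0,0],-0.3],[[0,0,0],-0.45],[[0,0,0],-0.61],[[0,0,0],-0.61]])

```text
time: 11.5
tool_pos: [0.5125, 0.0274, 0.0596]
tool_rot: [3.141, 0.0, 1.411]
contact_force: [-1.0, -0.2, 4.4]
opening: 0.0109
grip_force: 16.0
```

```bash
python3 o.py
```

```text
{'time': 11.5, 'tool_pos': [0.513, 0.027, 0.06], 'tool_rot': [3.141, 0.0, 1.411], 'contact_force': [-1.014, -0.201, 4.442], 'torque': [-0.043, 0.215, -0.067], 'grip_force': 15.982, 'opening': 0.011} q6 effort -0.857 q6 0.064
```

>>> step_arm(motion=[[[0,0,0],-0.02],[[0,0,0],-0.02]])

```text
time: 11.75
tool_pos: [0.5125, 0.0274, 0.0596]
tool_rot: [3.141, -0.0, 1.43]
contact_force: [-1.8, -1.0, 5.2]
opening: 0.011
grip_force: 16.0
```

```bash
python3 o.py
```

```text
{'time': 11.75, 'tool_pos': [0.513, 0.027, 0.06], 'tool_rot': [3.141, -0.0, 1.43], 'contact_force': [-1.79, -0.965, 5.165], 'torque': [-0.019, 0.15, -0.135], 'grip_force': 15.988, 'opening': 0.011} q6 effort -0.217 q6 0.045
```

>>> step_arm(motion=[[[0,0,0],-0.03],[[0,0,0],-0.03]])

```text
time: 12.0
tool_pos: [0.5125, 0.0273, 0.0596]
tool_rot: [3.141, -0.0, 1.461]
contact_force: [-1.5, -0.6, 4.4]
opening: 0.0106
grip_force: 16.0
```

```bash
python3 o.py
```

```text
{'time': 12.0, 'tool_pos': [0.513, 0.027, 0.06], 'tool_rot': [3.141, -0.0, 1.461], 'contact_force': [-1.509, -0.563, 4.423], 'torque': [0.038, 0.082, -0.142], 'grip_force': 16.019, 'opening': 0.011} q6 effort -0.351 q6 0.014
```

>>> step_arm(motion=[[[0,0,0],-0.02],[[0,0,0],-0.02]])

```text
time: 12.25
tool_pos: [0.5125, 0.0273, 0.0596]
tool_rot: [3.141, -0.0, 1.481]
contact_force: [0.1, 0.4, 4.1]
opening: 0.0109
grip_force: 16.0
```

```bash
python3 o.py
```

```text
{'time': 12.25, 'tool_pos': [0.513, 0.027, 0.06], 'tool_rot': [3.141, -0.0, 1.481], 'contact_force': [0.062, 0.449, 4.101], 'torque': [0.083, 0.027, -0.236], 'grip_force': 16.048, 'opening': 0.011} q6 effort -0.332 q6 -0.006
```

>>> step_arm(motion=[[[0,0,0],-0.01],[[0,0,0],-0.01],[[0,0,0],0.15],[[0,0,0],0.32],[[0,0,0],0.49],[[0,0,0],0.64],[[0,0,0],0.68],[[0,0,0],0.68]])

```text
time: 13.25
tool_pos: [0.5122, 0.0276, 0.0596]
tool_rot: [-3.141, 0.0, 0.801]
contact_force: [-0.9, 0.8, 5.3]
opening: 0.011
grip_force: 16.0
```

```bash
python3 o.py
```

```text
{'time': 13.25, 'tool_pos': [0.512, 0.028, 0.06], 'tool_rot': [-3.141, 0.0, 0.801], 'contact_force': [-0.918, 0.838, 5.298], 'torque': [0.136, 0.248, 0.06], 'grip_force': 15.993, 'opening': 0.011} q6 effort 0.227 q6 0.674
```

>>> step_arm(motion=[[[0,0,0],0.03],[[0,0,0],0.03]])

```text
time: 13.5
tool_pos: [0.5121, 0.0277, 0.0596]
tool_rot: [-3.141, 0.0, 0.771]
contact_force: [-2.1, 0.8, 5.4]
opening: 0.0107
grip_force: 16.0
```

```bash
python3 o.py
```

```text
{'time': 13.5, 'tool_pos': [0.512, 0.028, 0.06], 'tool_rot': [-3.141, 0.0, 0.771], 'contact_force': [-2.105, 0.841, 5.396], 'torque': [0.174, 0.273, 0.037], 'grip_force': 15.999, 'opening': 0.011} q6 effort 0.199 q6 0.704
```

>>> step_arm(motion=[[[0,0,0],0.03],[[0,0,0],0.03]])

```text
time: 13.75
tool_pos: [0.5121, 0.0276, 0.0596]
tool_rot: [-3.141, 0.0, 0.741]
contact_force: [-1.0, 1.8, 6.8]
opening: 0.0112
grip_force: 16.0
```

```bash
python3 o.py
```

```text
{'time': 13.75, 'tool_pos': [0.512, 0.028, 0.06], 'tool_rot': [-3.141, 0.0, 0.741], 'contact_force': [-0.969, 1.752, 6.757], 'torque': [0.305, 0.293, 0.191], 'grip_force': 16.012, 'opening': 0.011} q6 effort 0.247 q6 0.734
```

>>> step_arm(motion=[[[0,0,0],0.02],[[0,0,0],0.02]])

```text
time: 14.0
tool_pos: [0.5121, 0.0277, 0.0596]
tool_rot: [-3.141, 0.0, 0.722]
contact_force: [-0.8, 2.8, 5.5]
opening: 0.0106
grip_force: 16.0
```

```bash
python3 o.py
```

```text
{'time': 14.0, 'tool_pos': [0.512, 0.028, 0.06], 'tool_rot': [-3.141, 0.0, 0.722], 'contact_force': [-0.837, 2.796, 5.457], 'torque': [0.288, 0.195, 0.131], 'grip_force': 16.026, 'opening': 0.011} q6 effort 0.245 q6 0.754
```

>>> step_arm(motion=[[[0,0,0],0.025],[[0,0,0],0.025]])

```text
time: 14.25
tool_pos: [0.5121, 0.0277, 0.0596]
tool_rot: [-3.141, 0.0, 0.697]
contact_force: [-1.0, 2.3, 5.0]
opening: 0.0109
grip_force: 16.1
```

```bash
python3 o.py
```

```text
{'time': 14.25, 'tool_pos': [0.512, 0.028, 0.06], 'tool_rot': [-3.141, 0.0, 0.697], 'contact_force': [-0.985, 2.323, 4.965], 'torque': [0.258, 0.215, 0.235], 'grip_force': 16.052, 'opening': 0.011} q6 effort 0.328 q6 0.778
```

>>> step_arm(motion=[[[0,0,0],0],[[0,0,0],-0.17],[[0,0,0],-0.34],[[0,0,0],-0.51],[[0,0,0],-0.68],[[0,0,0],-0.78],[[0,0,0],-0.78]])

```text
time: 15.12
tool_pos: [0.5126, 0.0274, 0.0596]
tool_rot: [3.141, 0.0, 1.475]
contact_force: [0.2, 0.3, 3.7]
opening: 0.0113
grip_force: 16.0
```

```bash
python3 o.py
```

```text
{'time': 15.125, 'tool_pos': [0.513, 0.027, 0.06], 'tool_rot': [3.141, 0.0, 1.475], 'contact_force': [0.176, 0.333, 3.673], 'torque': [0.057, 0.041, -0.03], 'grip_force': 15.985, 'opening': 0.011} q6 effort -0.591 q6 -0.0
```

>>> step_arm(motion=[[[0,0,0],-0.03],[[0,0,0],-0.03]])

```text
time: 15.38
tool_pos: [0.5125, 0.0274, 0.0596]
tool_rot: [3.141, -0.0, 1.505]
contact_force: [-0.6, 1.5, 3.8]
opening: 0.0106
grip_force: 16.0
```

```bash
python3 o.py
```

```text
{'time': 15.375, 'tool_pos': [0.513, 0.027, 0.06], 'tool_rot': [3.141, -0.0, 1.505], 'contact_force': [-0.609, 1.48, 3.82], 'torque': [0.055, -0.043, 0.002], 'grip_force': 15.983, 'opening': 0.011} q6 effort -0.205 q6 -0.031
```

>>> step_arm(motion=[[[0,0,0],-0.02],[[0,0,0],-0.02]])

```text
time: 15.62
tool_pos: [0.5125, 0.0274, 0.0596]
tool_rot: [3.141, -0.0, 1.526]
contact_force: [0.0, 0.0, 4.2]
opening: 0.0112
grip_force: 16.0
```

```bash
python3 o.py
```

```text
{'time': 15.625, 'tool_pos': [0.513, 0.027, 0.06], 'tool_rot': [3.141, -0.0, 1.526], 'contact_force': [0.024, 0.024, 4.154], 'torque': [0.147, -0.159, -0.006], 'grip_force': 15.983, 'opening': 0.011} q6 effort -0.165 q6 -0.051
```

>>> step_arm(motion=[[[0,0,0],-0.04],[[0,0,0],-0.04]])

```text
time: 15.88
tool_pos: [0.5126, 0.0274, 0.0596]
tool_rot: [3.141, -0.0, 1.565]
contact_force: [1.6, 0.5, 5.1]
opening: 0.0107
grip_force: 16.0
```

```bash
python3 o.py
```

```text
{'time': 15.875, 'tool_pos': [0.513, 0.027, 0.06], 'tool_rot': [3.141, -0.0, 1.565], 'contact_force': [1.586, 0.493, 5.057], 'torque': [0.189, -0.172, -0.046], 'grip_force': 15.984, 'opening': 0.011} q6 effort -0.246 q6 -0.091
```

>>> step_arm(motion=[[[0,0,0],-0.03],[[0,0,0],-0.03]])

```text
time: 16.12
tool_pos: [0.5126, 0.0274, 0.0596]
tool_rot: [3.141, 0.0, 1.596]
contact_force: [1.7, 1.2, 4.1]
opening: 0.0108
grip_force: 16.0
```

```bash
python3 o.py
```

```text
{'time': 16.125, 'tool_pos': [0.513, 0.027, 0.06], 'tool_rot': [3.141, 0.0, 1.596], 'contact_force': [1.744, 1.178, 4.062], 'torque': [0.199, -0.305, -0.056], 'grip_force': 15.983, 'opening': 0.011} q6 effort -0.208 q6 -0.121
```

>>> step_arm(motion=[[[0,0,0],-0.03],[[0,0,0],-0.06],[[0,0,0],-0.06]])

```text
time: 16.5
tool_pos: [0.5126, 0.0274, 0.0596]
tool_rot: [3.141, 0.0, 1.656]
contact_force: [2.6, 1.6, 5.1]
opening: 0.0107
grip_force: 16.0
```

```bash
python3 o.py
```

```text
{'time': 16.5, 'tool_pos': [0.513, 0.027, 0.06], 'tool_rot': [3.141, 0.0, 1.656], 'contact_force': [2.579, 1.565, 5.12], 'torque': [0.282, -0.371, -0.103], 'grip_force': 15.983, 'opening': 0.011} q6 effort -0.224 q6 -0.182
```

>>> step_arm(motion=[[[0,0,0],-0.03],[[0,0,0],-0.06],[[0,0,0],-0.06]])

```text
time: 16.88
tool_pos: [0.5126, 0.0274, 0.0596]
tool_rot: [3.141, 0.0, 1.716]
contact_force: [2.7, 1.5, 4.0]
opening: 0.0108
grip_force: 16.0
```

```bash
python3 o.py
```

```text
{'time': 16.875, 'tool_pos': [0.513, 0.027, 0.06], 'tool_rot': [3.141, 0.0, 1.716], 'contact_force': [2.741, 1.546, 4.043], 'torque': [0.225, -0.591, -0.022], 'grip_force': 15.983, 'opening': 0.011} q6 effort -0.224 q6 -0.242
```

>>> step_arm(motion=[[[0,0,0],-0.06],[[0,0,0],-0.14],[[0,0,0],-0.22],[[0,0,0],-0.3],[[0,0,0],-0.38],[[0,0,0],-0.46],[[0,0,0],-0.5],[[0,0,0],-0.5]])

```text
time: 17.88
tool_pos: [0.5128, 0.0274, 0.0596]
tool_rot: [3.141, 0.001, 2.215]
contact_force: [4.6, 2.4, 2.2]
opening: 0.0107
grip_force: 16.0
```

```bash
python3 o.py
```

```text
{'time': 17.875, 'tool_pos': [0.513, 0.027, 0.06], 'tool_rot': [3.141, 0.001, 2.215], 'contact_force': [4.608, 2.393, 2.216], 'torque': [0.342, -0.77, -0.047], 'grip_force': 15.983, 'opening': 0.011} q6 effort -0.29 q6 -0.741
```

>>> step_arm(motion=[[[0,0.01,0],-0.06],[[0,0.012,0],-0.14],[[0,0.012,0],-0.22],[[0,0.012,0],-0.3],[[0,0.012,0],-0.38],[[0,0.012,0],-0.46],[[0,0.012,0],-0.52],[[0,0.012,0],-0.52]])

```text
time: 18.88
tool_pos: [0.5131, 0.0277, 0.0596]
tool_rot: [3.141, 0.0, 2.734]
contact_force: [3.9, 1.6, 4.0]
opening: 0.0107
grip_force: 16.0
```

```bash
python3 o.py
```

```text
{'time': 18.875, 'tool_pos': [0.513, 0.028, 0.06], 'tool_rot': [3.141, 0.0, 2.734], 'contact_force': [3.888, 1.613, 3.999], 'torque': [0.338, -0.666, 0.055], 'grip_force': 15.984, 'opening': 0.011} q6 effort -0.368 q6 -1.259
```

>>> step_arm(motion=[[[0,0.04,0],0],[[-0.004,0.1,0],0],[[-0.008,0.17,0],0],[[-0.012,0.25,0],0],[[-0.016,0.33,0],0],[[-0.02,0.41,0],0],[[-0.023,0.48,0],0],[[-0.025,0.53,0],0],[[-0.025,0.53,0],0]])

```text
time: 20.0
tool_pos: [0.527, 0.0559, 0.0596]
tool_rot: [-3.141, 0.001, 2.735]
contact_force: [2.6, -2.7, 5.9]
opening: 0.011
grip_force: 16.0
```

```bash
python3 o.py
```

```text
{'time': 20.0, 'tool_pos': [0.527, 0.056, 0.06], 'tool_rot': [-3.141, 0.001, 2.735], 'contact_force': [2.596, -2.677, 5.949], 'torque': [-0.391, -0.562, -0.073], 'grip_force': 15.984, 'opening': 0.011} q6 effort -0.003 q6 -1.202
```

>>> step_arm(motion=[[[-0.008,0.02,0],0],[[-0.01,0.045,0],0],[[-0.01,0.06,0],0],[[-0.01,0.06,0],0]])

```text
time: 20.5
tool_pos: [0.5285, 0.0589, 0.0596]
tool_rot: [-3.14, -0.0, 2.735]
contact_force: [1.6, -3.1, 5.3]
opening: 0.0108
grip_force: 16.0
```

```bash
python3 o.py
```

```text
{'time': 20.5, 'tool_pos': [0.529, 0.059, 0.06], 'tool_rot': [-3.14, -0.0, 2.735], 'contact_force': [1.595, -3.109, 5.312], 'torque': [-0.385, -0.3, -0.05], 'grip_force': 15.984, 'opening': 0.011} q6 effort -0.023 q6 -1.196
```

>>> step_arm(motion=[[[0,0.012,0],0],[[0,0.02,0],0],[[0,0.02,0],0]])

```text
time: 20.88
tool_pos: [0.5288, 0.0594, 0.0596]
tool_rot: [-3.139, -0.0, 2.735]
contact_force: [1.0, -7.1, 6.6]
opening: 0.0111
grip_force: 16.0
```

```bash
python3 o.py
```

```text
{'time': 20.875, 'tool_pos': [0.529, 0.059, 0.06], 'tool_rot': [-3.139, -0.0, 2.735], 'contact_force': [0.952, -7.137, 6.639], 'torque': [-0.905, -0.185, -0.084], 'grip_force': 15.984, 'opening': 0.011} q6 effort -0.025 q6 -1.194
```

>>> step_arm(motion=[[[0,0,0],0],[[0,0,0],0],[[0,0,0],0],[[0,0,0],0]], hand=130)

```text
time: 21.38
tool_pos: [0.529, 0.0608, 0.0593]
tool_rot: [-3.141, -0.001, 2.736]
contact_force: [-0.1, 0.3, -0.4]
opening: 0.0436
grip_force: 0.0
```

>>> step_arm(motion=[[[0,0,-0.1],0],[[0,0,-0.4],0],[[0,0,-0.9],0],[[0,0,-1.5],0],[[0,0,-2.2],0],[[0,0,-2.5],0],[[0,0,-2.5],0]])

```text
time: 22.25
tool_pos: [0.53, 0.0606, 0.2112]
tool_rot: [3.14, 0.004, 2.736]
contact_force: [-0.2, 0.4, -0.8]
opening: 0.0455
grip_force: 0.0
```

Run:
```python
from h import *
s,c,M,T=look("w2")
print(s["tool_pos"],s["opening"])
c=robot.read_camera("side");cv2.imwrite("pics/side.png",c["pixels"][:,:,::-1])
```

```text
[0.52999915 0.06063635 0.21124351] 0.045514055920625185
```

View pics/w2.png

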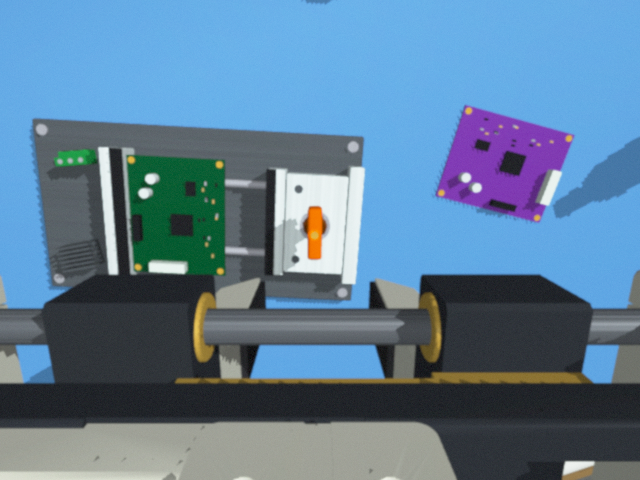

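View pics/side.png

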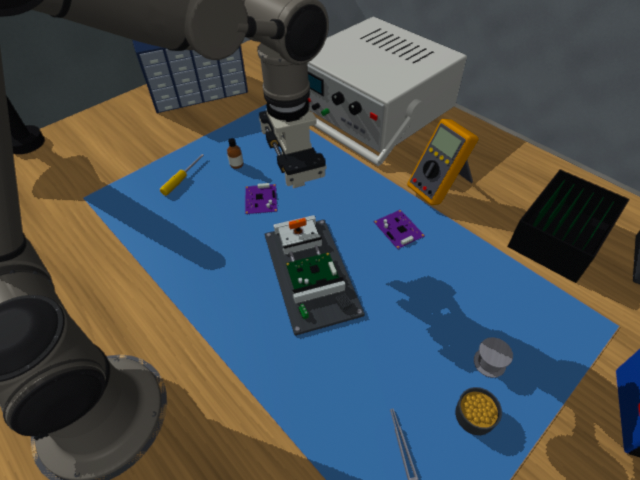

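The wrist view shows the jaw, with its right edge near column 348, up against the end block at 350–362. The bar has made a quarter turn at (315,232), and the board and other items haven't moved.

```bash
python3 -c "
from cell import robot
print(robot.hand_in())"
```

```text
the job is handed in; nothing more can be done
None
```

I rocked the knob free in eight small arcs, unscrewed it about a quarter turn (about 1.6 rad), drew the jaw back against the end block and let go. The job is handed in after about 22 s, with the board left where it lay; the hand-in returned no verdict.

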